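# Walk a fuel-cell stack round and square it to the manifold rail

### The job

Set the heavy fuel-cell stack flush against the locating rail of the gas manifold so that it can be plumbed in: push its corners with the fingertips, without gripping or lifting it, to walk it round until it is about square to the rail, and then slide it home until one of its long sides (either one) lies flat on the rail with the rail behind its whole length. Do not run it into the rail while it is still well askew, do not push on or grip the brass stubs and copper tabs of the stack, and leave everything else on the bench where it is.

Things in the scene. Friction and masses are not known exactly. Their poses are not given: they have to be found in the camera images.
- stack: The fuel-cell stack: loose heavy block, about 1.4 kg (5 to 15 N to slide it), flat: bright 140 x 90 x 12 mm aluminium plates at bottom and top, slightly smaller dark graphite between; 46 mm high, bolt heads 3 mm more. Origin: centre of its underside. x along its 140 mm length, y along its 90 mm width, z up. Both long sides are plain and alike. Starts clear of the rail, 34 to 90 degrees askew.
- fittings: Delicate parts fixed to the stack, same origin and axes as the stack: two brass gas stubs, 16 mm across, standing on its top at x = +-42, y = 0 mm, reaching 62 mm above the bench; and a copper tab in the middle of each short end, 24 mm wide, 3 mm thick, 23 mm above the bench, sticking out 12 mm (to x = +-82 mm). Not to be pushed on or gripped.
- rail: Fixed steel locating rail, an angle bar 400 mm long, 40 mm high. Origin: at bench level, mid-length of its flat working face. x along the rail (face from -200 to +200 mm), y square to the face, pointing into the rail: the stack stands on the -y side and is home with its centre at y = -45 mm. From y = 36 to 105 mm behind the face a pipe with four brass valves, 70 mm high.
- coupler: bystander: small brass coupler, a stepped cylinder 24 mm across, 28 mm high, standing near the far end of the rail; origin at the centre of its underside
- bottle: bystander: clear media bottle, 70 mm across, 135 mm high, behind the manifold; origin at the centre of its underside
- jar: bystander: amber jar, 54 mm across, 70 mm high, behind the manifold; origin at the centre of its underside
- tape: bystander: roll of tape lying flat, 60 mm across, 18 mm high, on the side of the stack away from the rail; origin at the centre of its underside
- spanner: bystander: steel spanner, 150 mm long, lying flat on the side of the stack away from the rail; origin at the middle of its underside
- marker: bystander: white marker pen, 125 mm long, 15 mm thick, lying beyond the work; origin at the middle of its underside
- beaker: bystander: clear beaker, 66 mm across, 85 mm high, well away from the rail, on the other side of the stack; origin at the centre of its underside
Things that resemble listed ones, but are neither listed nor needed, are in the scene too. Leave any turquoise look-alike of the stack alone.

How it is judged (in metres and radians):
At the end, for the whole second after the job is handed in: The stack rests flat on the bench, at rest, a long side flat on the rail: parallel to it within 0.03 rad, its centre 42 to 48.5 mm from the rail's face (45 when touching), and within 132 mm of the rail's middle lengthwise (the whole 140 mm side backed by the 400 mm rail) (y of stack in the frame of rail between -0.0485 and -0.042 m and angle between the x axis of stack and the x axis of rail, either way round below 0.03 rad and x of stack in the frame of rail between -0.132 and 0.132 m and height (world z) of stack below 0.004 m and angle between stack's own z axis and vertical below 0.04 rad and linear speed of stack below 0.01 m/s and angular speed of stack below 0.05 rad/s).
It fails at once if the stack is lifted or tipped off the bench (more than 6 mm or 0.08 rad) (height (world z) of stack above 0.006 m or angle between stack's own z axis and vertical above 0.08 rad).
It fails at once if the brass stubs or copper tabs are pushed or gripped (more than 2 N) (contact force between any of the fingers, the arm and fittings above 2 N).
It fails at once if the stack is run into the rail (over 4 N) while more than 0.35 rad (20 degrees) askew (contact force between stack and rail above 4 N and angle between the x axis of stack and the x axis of rail, either way round above 0.35 rad).
It fails at once if another thing on the bench is moved more than 30 mm (distance of any of coupler, bottle, jar, tape, spanner, marker, beaker from where it was at the start of the episode above 0.03 m).
It also fails if it takes over 72 s, if anything falls off the work surface, if the arm or the gripper's body presses on something with over 40 N, if the wrist force passes 120 N, or if a joint passes its speed limit or range.

### The arm

A 6-joint arm with a two-finger parallel gripper is mounted at the origin on the work surface. World frame = base frame: x ahead of the robot, y to its left, z up, the work surface at z = 0. Lengths are in mm, angles in degrees, forces in N, time in s.
With the tool pointing down it reaches from about 350 to 800 mm from the base axis. Payload 7.3 kg.
Tool frame: the origin (TCP) lies where the fingers leave the gripper's body, on its centre line; the fingertips stand 73 mm ahead of it and the grasp point (between the pads) lies 54 mm ahead of it; z points along the fingers, y is the direction in which the jaws open and shut (so a half turn about z gives the same grasp; the last joint's range is limited). The gripper opens to 85 mm and grips with 20 to 120 N. Pads are 22 mm wide; open, the fingers measure 114 mm over their backs; the gripper's body (76 mm by 85 mm) begins 54 mm behind the grasp point. The pads swing forward as they close: fully open they stand 13 mm farther back than shut.
Start: joints at [-74.485, 19.595, 87.324, -0, 73.075, -8.365], TCP at [212.561, -480.058, 303.922] pointing down, gripper open.
Joint ranges: [-145.02, 145.02], [-44.19, 115.74], [2.07, 154.8], [-57.11, 237.11], [16.16, 152.29], [-177.93, 177.93]. Speed limits (degrees/s): [147.25, 147.25, 180, 180, 180, 180].

### API

Orientations are given as a 3x3 rotation matrix whose columns are the frame's x, y, z axes.
In Python, from bench import env gives the robot as it stands. The module is installed in compiled form; this text tells all that it offers.
- The arm moves only by the tool arm_command, never from a script. Its arguments are lists of equal length, an entry for each row: "hand": the finger opening in mm, from 0 to 85.4; "slide": the shift along the tool's x, y, z in units of 40 mm (1.0 is 40 mm), a list of three; "yaw": the turn about the tool's z in units of 10 degrees (1.0 is 10 degrees). In form: {"hand": [hand, ...], "slide": [[tx, ty, tz], ...], "yaw": [yaw, ...]}. A call has exactly 5 rows; each row is the pose to reach, as a shift and turn from the pose measured when the call began, along the tool's axes at that moment; what a row does not reach only later rows make up. A row lasts 1/8 s, in which the tool goes at most 62.5 mm and 10.7 degrees, less where a joint would pass 70% of its speed; a pose out of reach is approached as far as the arm can. A call with a gripper value outside its range is refused whole. The fingers move at their own pace and stop on an object; "force" is the grip in N (left out, the last holds). Time passes only in rows, so rows that repeat a pose let the fingers close, or fill a call up. It gives the time, the measured TCP pose, the force and the opening at its end, in the units of the state.
- env.observe(): the state, without advancing time (a new reading comes with each control period).
- env.get_image(name): name is "side" or "top"; returns the picture (420x560x3 uint8, blue, green, red); there is no depth.
- env.calibration(name): a dict with "fovy" (degrees; the focal length in pixels is half the picture's height over the tangent of half this angle, whatever the lens; pixels are square), "cx", "cy" (the principal point, pixels), "camera_from_world" (4x4, takes a point from world to camera coordinates). Camera axes: x right, y up, looking along -z (the intrinsics and any distortion apply to the point x, -y, -z); pixel columns grow to the right and rows downward; lengths in mm; the calibration is good to about 2 mm. A picture is of the moment at which its call begins. calibration takes no time and is no camera call.
- env.job_done(): hands the job in, once; it reports no verdict.
The state is a dict: "time": time; "q": joint angles; "joint_velocities": joint speeds; "tau": joint torques, N m; "tool_pos": TCP position; "tcp_rot": TCP orientation; "ft_force": force on the tool from outside, world axes, zero at the start; "wrist_torque": the same for the moment, N m; "gripper_width": finger opening in mm.
Only numpy, scipy, OpenCV 4.12 (cv2) and the standard library are available. Lean on these libraries where they do the work, as an engineer would, in place of code of your own. Each camera call takes 0.05 s, during which the arm holds its last target.

## Working session

There is one attempt and no reset: what is moved stays moved. The work goes in short steps, Python scripts to look and compute and a tool call to move; the robot and the scene stay as the last step left them, time stands still between calls to the robot, and variables do not carry over. Pictures are saved under pics/ and viewed, and the job is handed in when it is done.

Besides the shell and the picture viewer there is one more tool, called after "Request:" by a JSON object that holds its "method" and its "body", one argument or row to a line. arm_command: Moves the arm, as the interface text tells. Its arguments: {"type":"object","properties":{"hand":{"type":"array","items":{"type":"number"}},"slide":{"type":"array","items":{"type":"array","items":{"type":"number"}}},"yaw":{"type":"array","items":{"type":"number"}},"force":{"type":"number"}},"required":["hand","slide","yaw"]}

```bash
mkdir -p pics; python3 - <<'E'
from bench import env
import cv2
for n in("top","side"):
    cv2.imwrite(f"pics/{n}0.png",env.get_image(n)); c=env.calibration(n);print(n,c)
s=env.observe();print(s)
E
```

```text
top {'fovy': 42.5061388902244, 'cx': 283.53070677893055, 'cy': 205.28570006442143, 'camera_from_world': array([[ 1.34489235e-02, -9.99772745e-01,  1.65403991e-02,
        -1.13278323e+01],
       [ 9.95492645e-01,  1.49407827e-02,  9.36545031e-02,
        -5.19054237e+02],
       [-9.38803462e-02,  1.52062934e-02,  9.95467352e-01,
        -1.46184536e+03],
       [ 0.00000000e+00,  0.00000000e+00,  0.00000000e+00,
         1.00000000e+00]])}
side {'fovy': 54.21458367594658, 'cx': 278.48377958357503, 'cy': 212.16384650580244, 'camera_from_world': array([[-9.42887108e-01, -3.33052210e-01,  6.33463952e-03,
         5.01304093e+02],
       [ 2.14226331e-01, -5.91703478e-01,  7.77170556e-01,
        -1.33269684e+02],
       [-2.55090143e-01,  7.34141145e-01,  6.29258134e-01,
        -7.67044584e+02],
       [ 0.00000000e+00,  0.00000000e+00,  0.00000000e+00,
         1.00000000e+00]])}
{'time': 0.1, 'q': array([-7.44846911e+01,  1.96319928e+01,  8.73730436e+01,  4.59292473e-04,
        7.30750652e+01, -8.36551887e+00]), 'joint_velocities': array([ 0.10203137, -0.07448362, -0.18334528,  0.05010566,  0.06272498,
        0.0083616 ]), 'tau': array([ 1.85123063e-03, -4.34449232e+01, -2.46490788e+01, -3.07822038e-04,
        4.75989291e-03, -1.05660718e-06]), 'tool_pos': array([ 212.48531318, -479.78425431,  303.2916435 ]), 'tcp_rot': array([[ 9.14390458e-01,  4.04833245e-01, -3.66579212e-04],
       [ 4.04833356e-01, -9.14389487e-01,  1.34914123e-03],
       [ 2.10981046e-04, -1.38204536e-03, -9.99999023e-01]]), 'ft_force': array([-1.02163567, -0.38228143, -0.29508746]), 'wrist_torque': array([ 0.03864667,  0.00091996, -0.011148  ]), 'gripper_width': 85.60889986729413}
```

View pics/top0.png

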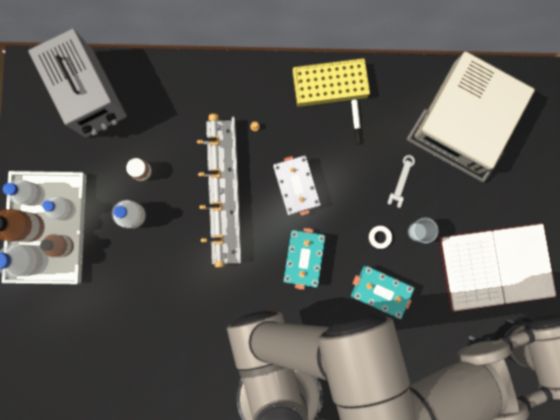

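View pics/side0.png

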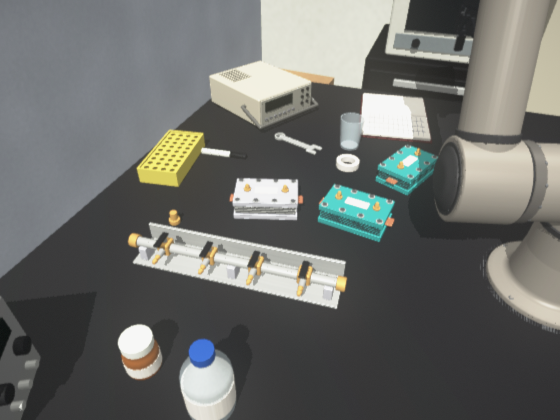

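```bash
cat > h.py <<'E'
import numpy as np,cv2
from bench import env
def cam(n):
    c=env.calibration(n);f=210/np.tan(np.radians(c["fovy"]/2));return f,c["cx"],c["cy"],np.array(c["camera_from_world"])
def ray(n,p):
    f,cx,cy,T=cam(n);R=T[:3,:3];d=R.T@np.array([(p[0]-cx)/f,-(p[1]-cy)/f,-1.]);return -R.T@T[:3,3],d
def onz(n,p,z):
    o,d=ray(n,p);return o+d*(z-o[2])/d[2]
def proj(n,P):
    f,cx,cy,T=cam(n);q=T[:3,:3]@np.array(P,float)+T[:3,3];return np.array([cx+f*q[0]/-q[2],cy-f*q[1]/-q[2]])
def tri(a,b):
    o1,d1=ray("top",a);o2,d2=ray("side",b)
    d1/=np.linalg.norm(d1);d2/=np.linalg.norm(d2)
    s=np.linalg.lstsq(np.c_[d1,-d2],o2-o1,rcond=None)[0];p,q=o1+s[0]*d1,o2+s[1]*d2
    return (p+q)/2,np.linalg.norm(p-q)
E
python3 - <<'E'
import cv2
a=cv2.imread("pics/top0.png")[100:290,180:340];cv2.imwrite("pics/topz.png",cv2.resize(a,None,fx=3.1,fy=3.1,interpolation=cv2.INTER_CUBIC))
a=cv2.imread("pics/side0.png")[160:310,120:360];cv2.imwrite("pics/sidez.png",cv2.resize(a,None,fx=3.3,fy=3.3,interpolation=cv2.INTER_CUBIC))
E
```

```text
(no output)
```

View pics/topz.png

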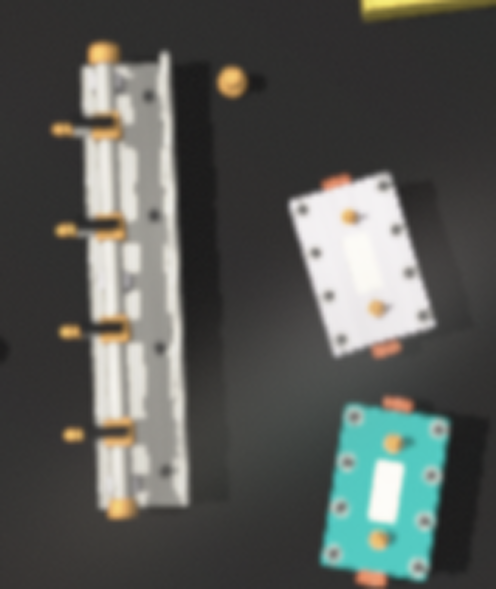

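View pics/sidez.png

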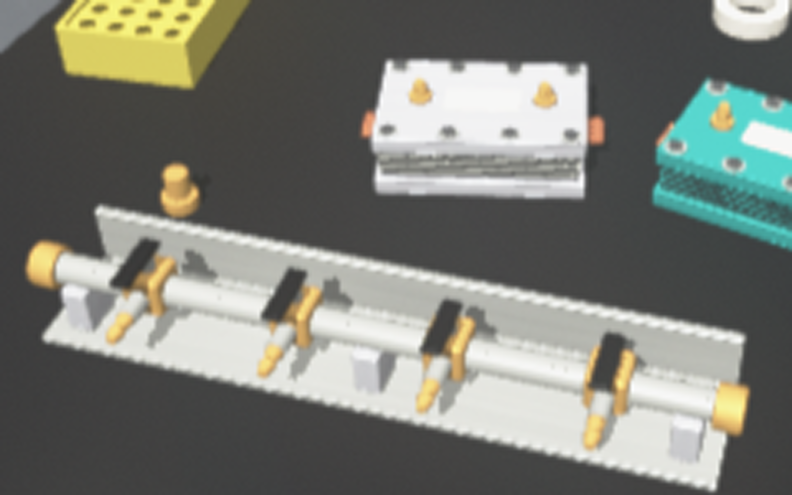

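The white stack lies near (297,185), the rail's working edge runs from (233,118) to (240,262), and the stack looks only about 14° askew. I'll measure it.

```bash
python3 - <<'E'
from h import *
def z2(p,o,s):return np.array([(p[0]+.5)/s+o[0]-.5,(p[1]+.5)/s+o[1]-.5])
T=lambda *p:z2(p,(180,100),3.1)
S=lambda *p:z2(p,(120,160),3.3)
# stack top corners: top-view A(390,175) far-away, B(435,325), C(336,356), D(290,201)
for nm,t,s in [("A far/beyond",T(390,175),S(388,62)),("B",T(435,325),S(587,65)),("C",T(336,356),S(584,152)),("D",T(290,201),S(374,150)),
 ("rail far",T(164,55),S(98,208)),("rail near",T(186,503),S(744,337)),("coupler",T(232,80),S(176,168)),("tape",(380,237),(347,158))]:
    print(nm,*[np.round(v,1) for v in tri(t,s)])
im=cv2.imread("pics/top0.png");m=((im.min(2)>150)).astype(np.uint8);m[:,:265]=0;m[:150]=0;m[220:]=0;m[:,325:]=0
c=max(cv2.findContours(cv2.morphologyEx(m,cv2.MORPH_CLOSE,np.ones((7,7))),0,1)[0],key=cv2.contourArea)
r=cv2.minAreaRect(c);P=np.array([onz("top",p,46) for p in cv2.boxPoints(r)]);print(r,P.round(1))
print("C",P.mean(0).round(1))
for i in range(4):
    d=P[(i+1)%4]-P[i];print(np.linalg.norm(d).round(1),np.degrees(np.arctan2(d[1],d[0])).round(2))
g=lambda *p:onz("top",T(*p),40).round(1)
for p in [(169,55),(188,503)]:print(g(*p))
E
```

```text
A far/beyond [654.3 -61.7  44.6] 1.7
B [ 521.1 -102.4   47.1] 0.9
C [494.4 -15.9  40.6] 3.6
D [628.6  25.6  37.5] 3.0
rail far [759.4 140.4  41.6] 1.0
rail near [362.7 112.4  40.1] 0.0
coupler [740.9  80.4  32.6] 3.0
tape [ 437.4 -269.6   25.6] 3.5
((296.22479248046875, 184.5825958251953), (52.58466720581055, 34.194400787353516), 73.3007583618164) [[ 629.1   28.6   46. ]
 [ 657.7  -60.7   46. ]
 [ 519.8 -103.1   46. ]
 [ 491.7  -14.4   46. ]]
C [574.6 -37.4  46. ]
93.7 -72.19
144.3 -162.91
93.0 107.57
143.9 17.4
[759.4 135.9  40. ]
[362.7 110.7  40. ]
```

Request:
{"method": "arm_command", "body": {
  "hand": [85, 85, 85, 85, 85],
  "slide": [
    [1.2, -0.4, 0],
    [2.4, -0.8, 0],
    [3.6, -1.25, 0],
    [4.8, -1.7, 0],
    [6, -2.1, 0]
  ],
  "yaw": [-0.7, -1.4, -2.1, -2.8, -3.5]
}}

```text
time: 0.72
tool_pos: [398.8, -304.4, 303.2]
tcp_rot: [[0.513, 0.858, -0.001], [0.858, -0.513, 0.002], [0.001, -0.001, -1.0]]
ft_force: [0.3, -0.2, -0.2]
gripper_width: 85.3
```

Request:
{"method": "arm_command", "body": {
  "hand": [85, 85, 85, 85, 85],
  "slide": [
    [1.2, 0.35, 0],
    [2.4, 0.7, 0.5],
    [3.6, 1.05, 1],
    [4.8, 1.4, 1.5],
    [6, 1.72, 2]
  ],
  "yaw": [-0.7, -1.4, -2.1, -2.8, -3.47]
}}

```text
time: 1.35
tool_pos: [582.0, -132.3, 222.3]
tcp_rot: [[-0.07, 0.998, -0.001], [0.998, 0.07, 0.002], [0.002, -0.001, -1.0]]
ft_force: [0.0, -1.0, 0.2]
gripper_width: 85.1
```

```bash
python3 - <<'E'
from h import *
for n in("top","side"): cv2.imwrite(f"pics/{n}1.png",env.get_image(n))
s=env.observe();print(s["q"],s["tool_pos"],s["time"])
E
```

```text
[-19.97114485  31.37592     82.13704594   0.16454482  66.81801983
 -24.2308591 ] [ 582.42228603 -129.68730992  220.10005654] 1.45
```

View pics/side1.png

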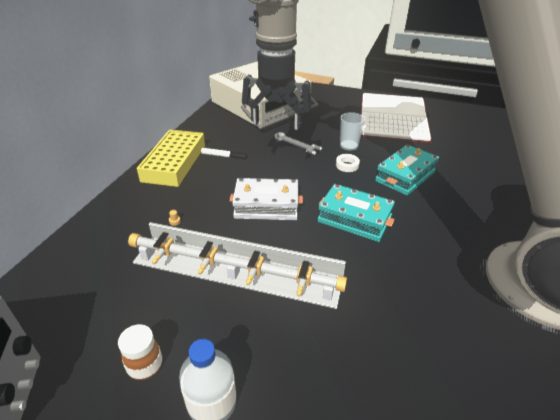

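View pics/top1.png

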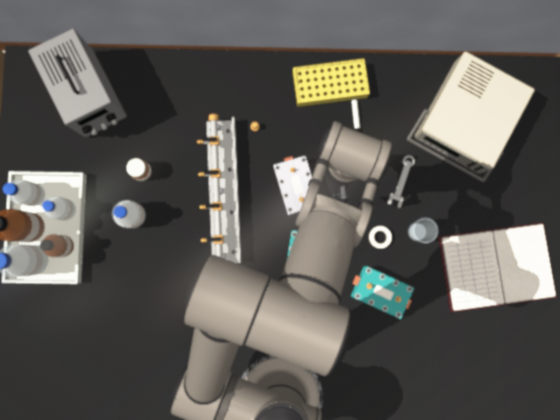

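Request:
{"method": "arm_command", "body": {
  "hand": [85, 85, 85, 85, 85],
  "slide": [
    [-0.3, 0, 0.5],
    [-0.3, 0, 1.5],
    [-0.3, 0, 2.5],
    [-0.3, 0, 3.4],
    [-0.3, 0, 3.4]
  ],
  "yaw": [0, 0, 0, 0, 0]
}}

```text
time: 2.08
tool_pos: [580.8, -140.8, 81.4]
tcp_rot: [[-0.072, 0.997, -0.011], [0.997, 0.072, 0.007], [0.007, -0.01, -1.0]]
ft_force: [0.2, -0.5, 1.2]
gripper_width: 84.9
```

```bash
python3 - <<'E'
from h import *
im=env.get_image("side");cv2.imwrite("pics/side2.png",cv2.resize(im[80:300,150:400],None,fx=3,fy=2.7))
s=env.observe();print(s["tool_pos"],s["tcp_rot"],s["ft_force"],s["time"])
E
```

```text
[ 582.09062722 -141.25764569   83.53939464] [[-0.07247362  0.99734696 -0.00682818]
 [ 0.99735391  0.07251002  0.0052425 ]
 [ 0.0057237  -0.00643017 -0.99996295]] [-0.27728193 -0.6584029   0.83107737] 2.125
```

View pics/side2.png

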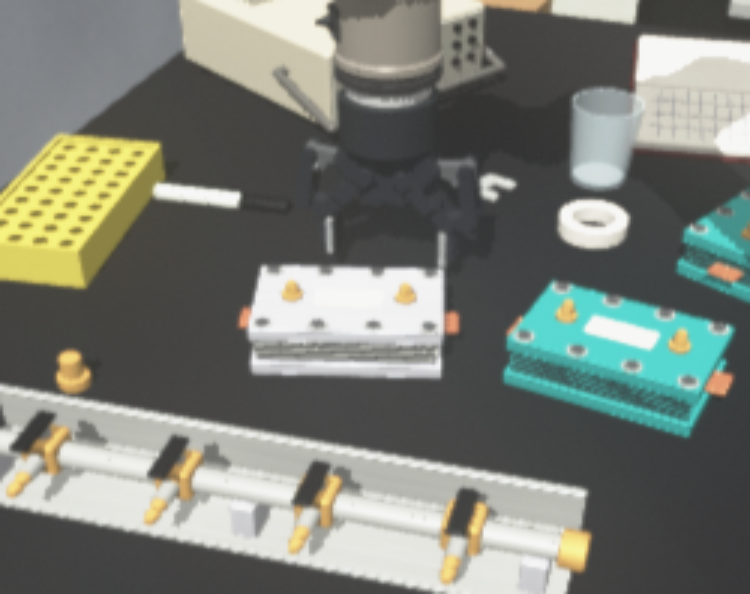

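Request:
{"method": "arm_command", "body": {
  "hand": [85, 85, 85, 85, 85],
  "slide": [
    [0.25, 0, 0.13],
    [0.5, 0, 0.13],
    [0.7, 0, 0.13],
    [0.9, 0, 0.13],
    [1.1, 0, 0.13]
  ],
  "yaw": [0, 0, 0, 0, 0]
}}

```text
time: 2.75
tool_pos: [578.7, -97.8, 79.1]
tcp_rot: [[-0.074, 0.997, -0.007], [0.997, 0.074, 0.003], [0.004, -0.007, -1.0]]
ft_force: [-3.5, -7.4, 2.5]
gripper_width: 84.7
```

```bash
python3 - <<'E'
from h import *
im=env.get_image("side");cv2.imwrite("pics/side3.png",cv2.resize(im[80:300,150:400],None,fx=3,fy=2.7))
s=env.observe();print(s["tool_pos"],s["tcp_rot"],s["ft_force"],s["time"])
E
```

```text
[578.59569083 -96.84201815  79.04998756] [[-0.07410096  0.99722526 -0.00712997]
 [ 0.99724121  0.07412962  0.0038429 ]
 [ 0.00436078 -0.00682554 -0.9999672 ]] [-1.72576955 -4.16913784  1.94507663] 2.8
```

View pics/side3.png

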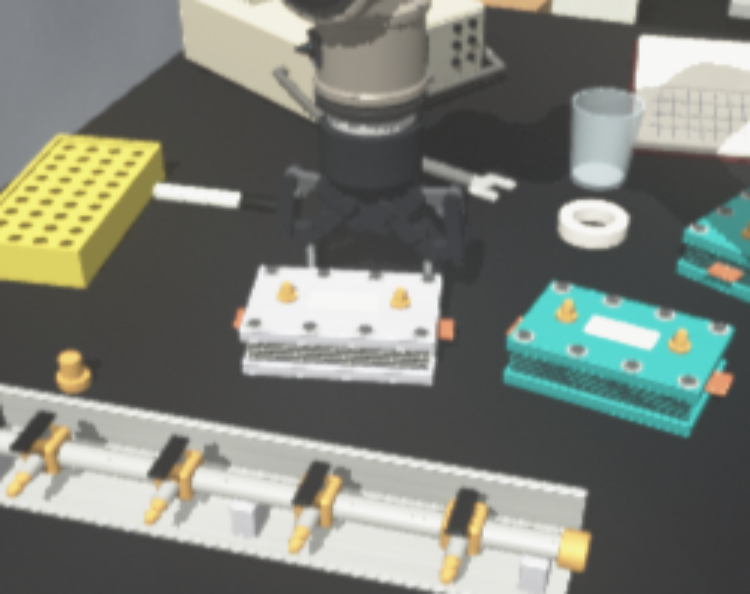

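The near finger touches the stack near its corner and the stack has begun to turn clockwise. I'll keep pushing.

Request:
{"method": "arm_command", "body": {
  "hand": [85, 85, 85, 85, 85],
  "slide": [
    [0.2, 0, 0],
    [0.4, 0, 0],
    [0.6, 0, 0],
    [0.8, 0, 0],
    [1.0, 0, 0]
  ],
  "yaw": [0, 0, 0, 0, 0]
}}

```text
time: 3.42
tool_pos: [575.8, -57.5, 79.3]
tcp_rot: [[-0.074, 0.997, -0.007], [0.997, 0.074, 0.003], [0.003, -0.006, -1.0]]
ft_force: [0.7, -6.2, -1.5]
gripper_width: 85.0
```

```bash
python3 - <<'E'
from h import *
im=env.get_image("side");cv2.imwrite("pics/side4.png",cv2.resize(im[80:300,150:400],None,fx=3,fy=2.7))
cv2.imwrite("pics/top4.png",env.get_image("top"))
s=env.observe();print(s["tool_pos"],s["tcp_rot"],s["ft_force"],s["time"])
E
```

```text
[575.69275835 -56.58380892  79.29035562] [[-0.07434633  0.99720891 -0.00685585]
 [ 0.99722361  0.07437291  0.00370665]
 [ 0.00420619 -0.00656124 -0.99996963]] [ 0.33854436 -0.539701   -0.34575664] 3.525
```

View pics/side4.png

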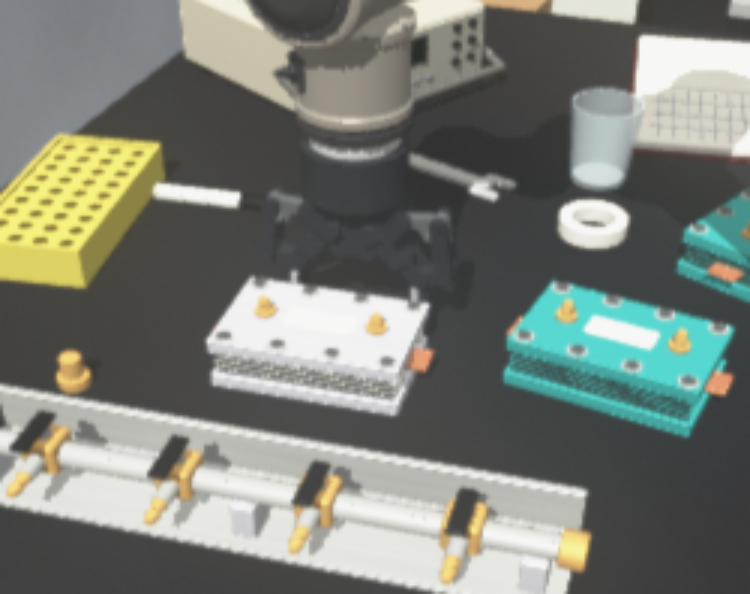

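View pics/top4.png

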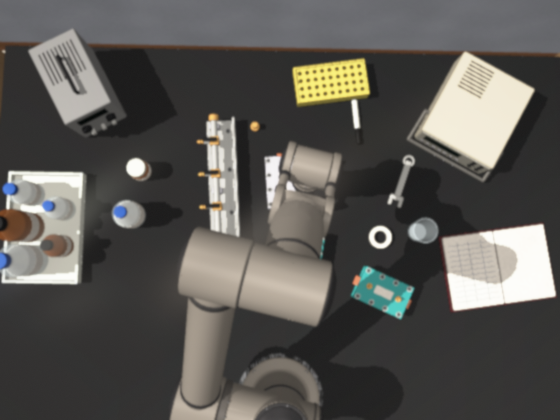

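The stack is now about parallel to the rail, with both fingers on its far side. Now I'll slide it.

Request:
{"method": "arm_command", "body": {
  "hand": [85, 85, 85, 85, 85],
  "slide": [
    [0.25, 0, 0],
    [0.5, 0, 0],
    [0.75, 0, 0],
    [1.0, 0, 0],
    [1.25, 0, 0]
  ],
  "yaw": [0, 0, 0, 0, 0]
}}

```text
time: 4.15
tool_pos: [572.0, -7.2, 79.4]
tcp_rot: [[-0.074, 0.997, -0.007], [0.997, 0.074, 0.003], [0.003, -0.006, -1.0]]
ft_force: [0.2, -5.2, -2.2]
gripper_width: 84.9
```

```bash
python3 - <<'E'
from h import *
im=env.get_image("side");cv2.imwrite("pics/side5.png",cv2.resize(im[120:300,150:400],None,fx=3.2,fy=3.2))
im=env.get_image("top");cv2.imwrite("pics/top5.png",cv2.resize(im[100:280,180:360],None,fx=3.2,fy=3.2))
s=env.observe();print(s["tool_pos"],s["tcp_rot"][:,0],s["ft_force"],s["time"])
E
```

```text
[571.93532888  -6.14747378  79.48523315] [-0.07480699  0.99718795  0.00448504] [0.42295003 0.17852444 0.47293217] 4.25
```

View pics/side5.png

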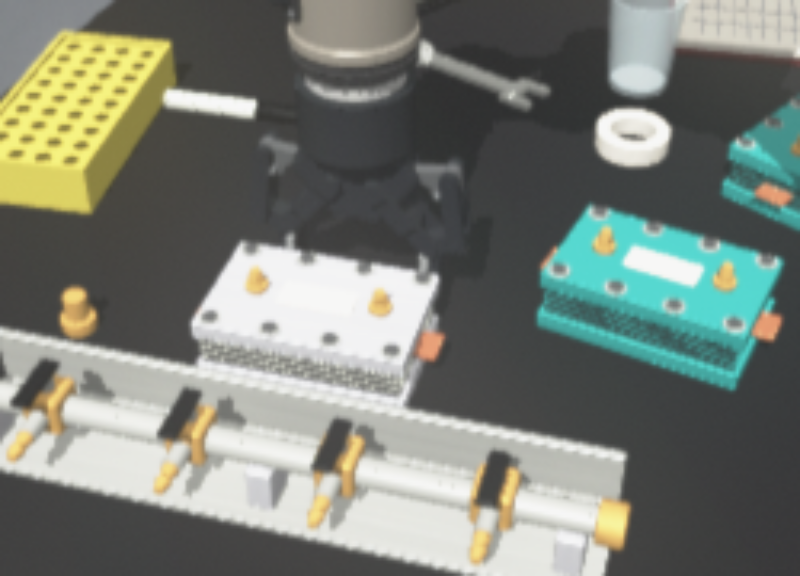

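View pics/top5.png

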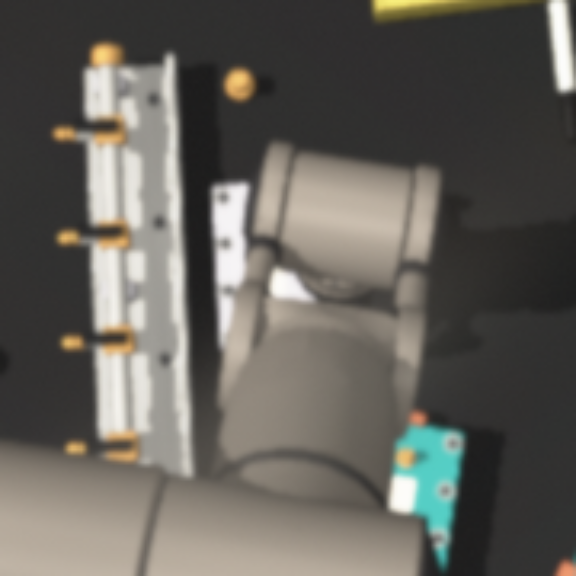

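Request:
{"method": "arm_command", "body": {
  "hand": [85, 85, 85, 85, 85],
  "slide": [
    [0.15, 0, 0],
    [0.3, 0, 0],
    [0.43, 0, 0],
    [0.55, 0, 0],
    [0.6, 0, 0]
  ],
  "yaw": [0, 0, 0, 0, 0]
}}

```text
time: 4.88
tool_pos: [570.3, 17.2, 79.6]
tcp_rot: [[-0.075, 0.997, -0.007], [0.997, 0.075, 0.003], [0.004, -0.006, -1.0]]
ft_force: [0.6, -5.3, -1.9]
gripper_width: 85.1
```

Request:
{"method": "arm_command", "body": {
  "hand": [85, 85, 85, 85, 85],
  "slide": [
    [0.03, 0, 0],
    [0.05, 0, 0],
    [0.07, 0, 0],
    [0.09, 0, 0],
    [0.1, 0, 0]
  ],
  "yaw": [0, 0, 0, 0, 0]
}}

```text
time: 5.5
tool_pos: [570.1, 20.2, 79.6]
tcp_rot: [[-0.074, 0.997, -0.006], [0.997, 0.074, 0.002], [0.003, -0.006, -1.0]]
ft_force: [-0.7, -5.7, -1.0]
gripper_width: 84.8
```

Request:
{"method": "arm_command", "body": {
  "hand": [85, 85, 85, 85, 85],
  "slide": [
    [0.03, 0, 0],
    [0.06, 0, 0],
    [0.09, 0, 0],
    [0.12, 0, 0],
    [0.12, 0, 0]
  ],
  "yaw": [0, 0, 0, 0, 0]
}}

```text
time: 6.12
tool_pos: [569.8, 23.8, 79.6]
tcp_rot: [[-0.073, 0.997, -0.007], [0.997, 0.073, 0.001], [0.002, -0.006, -1.0]]
ft_force: [-0.0, -7.2, -1.3]
gripper_width: 84.8
```

Request:
{"method": "arm_command", "body": {
  "hand": [85, 85, 85, 85, 85],
  "slide": [
    [0.04, 0, 0],
    [0.08, 0, 0],
    [0.12, 0, 0],
    [0.15, 0, 0],
    [0.15, 0, 0]
  ],
  "yaw": [0, 0, 0, 0, 0]
}}

```text
time: 6.75
tool_pos: [569.4, 24.6, 79.7]
tcp_rot: [[-0.071, 0.997, -0.007], [0.997, 0.071, -0.004], [-0.004, -0.007, -1.0]]
ft_force: [-3.0, -28.3, 0.2]
gripper_width: 84.8
```

The force rose to 28 N with no further travel, so the stack is seated. I'll back off and check.

Request:
{"method": "arm_command", "body": {
  "hand": [85, 85, 85, 85, 85],
  "slide": [
    [-0.1, 0, 0],
    [-0.6, 0, 0],
    [-1.4, 0, -0.5],
    [-2.2, 0, -1.7],
    [-2.5, 0, -3]
  ],
  "yaw": [0, 0, 0, 0, 0]
}}

```text
time: 7.38
tool_pos: [577.1, -76.7, 201.0]
tcp_rot: [[-0.069, 0.998, -0.008], [0.998, 0.069, -0.004], [-0.003, -0.008, -1.0]]
ft_force: [1.2, -0.3, 0.1]
gripper_width: 85.2
```

Request:
{"method": "arm_command", "body": {
  "hand": [85, 85, 85, 85, 85],
  "slide": [
    [-1.2, 0, -0.5],
    [-2.4, 0, -1],
    [-3.6, 0, -1.5],
    [-4.8, 0, -2],
    [-6, 0, -2]
  ],
  "yaw": [0, 0, 0, 0, 0]
}}

```text
time: 8.0
tool_pos: [594.7, -318.0, 284.3]
tcp_rot: [[-0.07, 0.998, -0.004], [0.998, 0.07, -0.006], [-0.005, -0.005, -1.0]]
ft_force: [-0.2, -0.3, 0.3]
gripper_width: 85.0
```

```bash
python3 - <<'E'
from h import *
im=env.get_image("side");cv2.imwrite("pics/side6r.png",im);cv2.imwrite("pics/side6.png",cv2.resize(im[120:300,130:380],None,fx=3.2,fy=3.2))
im=env.get_image("top");cv2.imwrite("pics/top6r.png",im);cv2.imwrite("pics/top6.png",cv2.resize(im[100:280,180:360],None,fx=3.2,fy=3.2,interpolation=cv2.INTER_CUBIC))
s=env.observe();print(s["tool_pos"],s["time"])
E
```

```text
[ 593.49100418 -321.07099221  281.48307307] 8.1
```

View pics/side6.png

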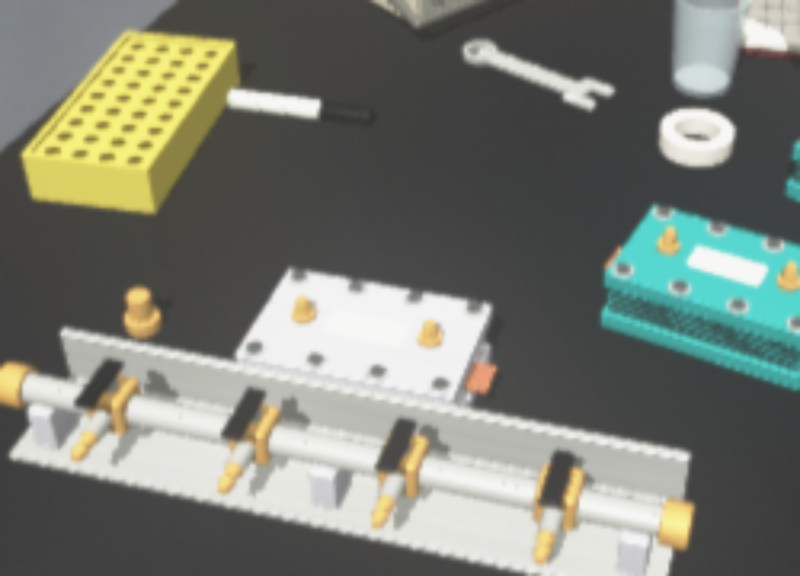

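View pics/top6.png

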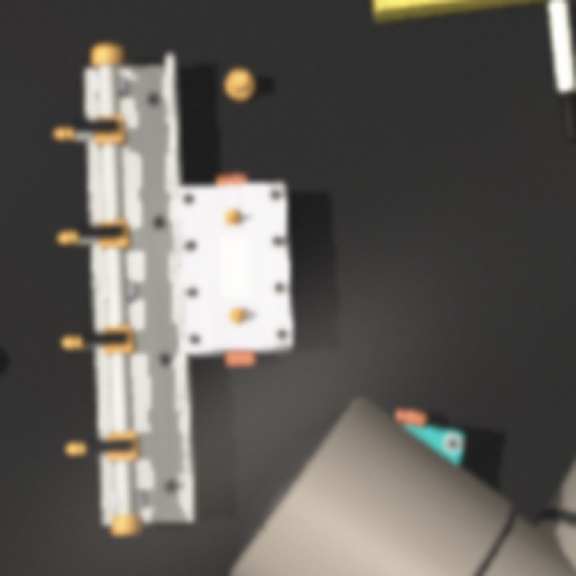

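It looks flush: the stack lies against the rail with both short ends inside the rail's length. I'll measure the angle and gap.

```bash
python3 - <<'E'
from h import *
g=cv2.imread("pics/top6r.png").min(2).astype(float)
def edge(rows,x0,x1,z,lo=None):
    P=[]
    for r in rows:
        v=g[r,x0:x1]; t=(v.max()+np.median(v[-4:]))/2
        i=max(k for k in range(len(v)) if v[k]>t)
        if i+1<len(v): P.append(onz("top",(x0+i+(v[i]-t)/(v[i]-v[i+1]),r),z)[:2])
    P=np.array(P)
    for _ in range(3):
        k=np.polyfit(P[:,0],P[:,1],1);e=P[:,1]-np.polyval(k,P[:,0]);P=P[abs(e)<2.5*e.std()+.1]
    return np.degrees(np.arctan(k[0])),k,e.std(),len(P)
a=edge(range(160,207),262,280,46)      # stack free side
print("stack free",a)
rA=edge(list(range(122,152))+list(range(215,258)),225,248,40);print("rail",rA)
d=np.cos(np.arctan(rA[1][0]))*(np.polyval(rA[1],570)-np.polyval(a[1],570));print("rail edge - free side",d)
# stub centroids
im=cv2.imread("pics/top6r.png");hsv=cv2.cvtColor(im,cv2.COLOR_BGR2HSV)
m=cv2.inRange(hsv,(10,90,90),(25,255,255));m[:,:245]=0;m[:,262:]=0;m[:155]=0;m[:,:]=m
n,l,s,c=cv2.connectedComponentsWithStats(m)
for i in range(1,n):print(s[i,4],c[i],onz("top",c[i],60).round(1))
# initial calibration of same method on initial picture rail
E
```

```text
stack free (np.float64(3.577942220707878), array([ 0.06252817, -1.82094944]), np.float64(0.6712557522673949), 45)
rail (np.float64(3.693978827757737), array([6.45615711e-02, 8.70761981e+01]), np.float64(0.4253326946162929), 73)
rail edge - free side 89.86908392944262
1 [248. 156.] [648.4  94.6  60. ]
13 [252.38461538 167.61538462] [616.8  82.1  60. ]
11 [253.81818182 198.18181818] [533.8  76.7  60. ]
```

```bash
python3 -c "
from bench import env
env.job_done();print(env.observe()['time'])"
```

```text
the job is handed in; nothing more can be done
the job is handed in; nothing more can be done
```

The stack is home against the rail, and I handed the job in at about 8 s. No verdict was reported.

**What I did:** I opened the fingers and set the jaws parallel to the rail. I pushed the stack's far long side low down, first near one corner so it swung square, then with both fingers to slide it home. I stopped when the push rose from 7 N to 28 N without further travel, then backed the arm off. There was no gripping or lifting. I kept the fingers off the stubs and tabs.

**Last checks, from the top view:**
- **Angle:** the stack's free side lies at 3.58° and the rail at 3.69°, so they differ by about 0.1° (0.002 rad).
- **Seating:** the free side is 89.9 mm from the rail face, against 90 mm when touching, which puts the centre at about −45 mm.
- **Lengthwise:** the centre is roughly 14 mm from the rail's middle, well inside the 132 mm limit.
- **Bystanders:** none near the work look disturbed in the last pictures, but I judged this by eye and did not measure it. The last pictures I viewed were cropped, so the bottle and jar were out of view.

**Disagreements:**
- The text gives a starting skew of 34 to 90°, but the pictures showed only about 14° for the only non-turquoise stack.
- Two of the four stack corners triangulated low, at 38 to 41 mm instead of 46 mm, with rays missing each other by 3 to 4 mm. I used 46 mm for the stack's top.

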